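# Bleed the gas reservoir through its lock-nut valve

### The job

Bleed the small steel gas reservoir: unscrew the tiny knurled lock nut on its valve by about three quarters of a turn (anticlockwise seen from above), then press the freed valve tip down with the fingertips until you feel it bottom on its rubber seat, keep it there firmly but gently (about 12 to 16 N) for a good second, and let it spring back up. Never push much harder than that on the tip, neither while the nut still locks it nor later, leave the nut loosened and do not disturb the things standing around.

Things in the scene. Friction and masses are not known exactly. Their poses are not given: they have to be found in the camera images.
- reservoir: bench gas reservoir, fixed: plate 80 x 170 x 8 mm with a lying steel cylinder, 56 mm across, top 70 mm up. Origin: centre of the plate's underside; z up, y along the cylinder. At y = +40 mm stands the brass valve on one vertical axis: boss 22 mm across to z = 82, stem 10 mm across to z = 112, then nut and tip. At y = -45 a dial gauge 36 mm across, top z = 118; hose barb at the -y end to y = -106
- nut_mid (a point): centre of the knurled brass lock nut: round, 15 mm across, 10 mm high, on the valve's vertical axis, about 117 mm above the table at the start; grip it across its diameter from above at any yaw (30 mm of free stem below it). It rides on the valve pin and cannot come off. Held at one height while turned, it draws the sprung pin down instead of climbing; the pin springs back when the nut is let go
- lock_nut (a joint): turn of the nut on the pin, rad: 0 screwed down tight, grows anticlockwise seen from above (unscrewing), end stop 6.2. Starts at 0 to 0.4, stays where it is left, takes about 0.1 N m. The nut climbs the pin 2.23 mm per rad; tight, it sits on the stem and the pin cannot be pressed; unscrewed, it leaves that gap for the pin to go down. Loosened enough: above 4.1 rad
- tip_top (a point): top of the valve tip: steel pin with a head 9 mm across, 150 mm above the table at rest, 28 mm above the nut at the start (14 mm or more later). Freed, it slides straight down against a weak spring (2.5 N, under 5 N all the way) to a rubber seat inside the stem, 1.8 to 8.6 mm down: the depth differs each time and can only be felt; there the force climbs about 25 N per mm. Springs back
- vial_0: bystander: glass vial with black cap, 27 mm across, 60 mm high, origin at the centre of its underside
- petri_00: bystander: petri dish 56 mm across, 14 mm high, origin at the centre of its underside
- marker_red: bystander: marker pen lying, 15 x 135 x 17 mm, origin at the centre of its underside
- timer: bystander: digital timer 60 x 66 x 18 mm, origin at the centre of its underside
- tube_rack_blue_a: bystander: moulded tube rack 77 x 100 x 54 mm, origin at the centre of its underside
- slide_box: bystander: slide box 36 x 84 x 32 mm, origin at the centre of its underside

How it is judged (in metres and radians):
On the way, in this order (a step that is already met when the one before it is completed fails the run):
1. the lock nut is unscrewed past 4.1 rad (value of joint lock_nut above 4.1 rad), for 0.2 s.
2. the fingertips press the freed tip onto its seat: at least 1.5 mm down, with more than 10 N, for one second (contact force between the fingers and valve_pin_c2 above 10 N and z of tip_top in the frame of reservoir below 0.1485 m), for 1 s.
At the end, for the whole second after the job is handed in: The lock nut is still unscrewed (above 3.9 rad) and at rest, and the valve tip, after having been pressed onto its seat with more than 10 N for one second, has sprung back to within 1 mm of its full height (value of joint lock_nut above 3.9 rad and z of tip_top in the frame of reservoir above 0.149 m and velocity of joint lock_nut below 0.1 rad/s); the robot touches nothing.
It fails at once if the valve tip is pushed with more than 19 N (contact force between the fingers and valve_pin_c2 above 19 N).
It fails at once if a bystander (vial, petri dish, marker, timer, tube rack or slide box) is shifted by more than 15 mm (distance of any of vial_0, petri_00, marker_red, timer, tube_rack_blue_a, slide_box from where it was at the start of the episode above 0.015 m).
It also fails if it takes over 69 s, if anything falls off the work surface, if the arm or the gripper's body presses on something with over 40 N, if the wrist force passes 120 N, or if a joint passes its speed limit or range.

### The arm

A 6-joint arm with a two-finger parallel gripper is mounted at the origin on a cart in front of the work surface, level with it; the furniture and walls round the work are solid. World frame = base frame: x ahead of the robot, y to its left, z up, the work surface at z = 0. Lengths are in m, angles in degrees, forces in N, time in s.
With the tool pointing down it reaches from about 0.3 to 0.75 m from the base axis. Payload 8.5 kg.
Tool frame: the origin (TCP) lies at the very end of the fingers, on their centre line; the grasp point (between the pads) lies 19 mm behind it; z points along the fingers, y is the line along which they close (so a half turn about z gives the same grasp; the last joint's range is limited). The gripper opens to 85 mm and grips with 20 to 120 N. Pads are 22 mm wide; open, the fingers measure 114 mm over their backs; the gripper's body (76 mm by 85 mm) begins 54 mm behind the grasp point. The pads swing forward as they close: fully open they stand 13 mm farther back than shut.
Start: joints at [57.393, 21.807, 74.336, -0, 83.858, -12.336], TCP at [0.191, 0.516, 0.231] pointing down, gripper open.
Joint ranges: [-178.18, 178.18], [-50.72, 133.34], [12.68, 142.11], [-81.47, 261.47], [9.98, 163.14], [-165.26, 165.26]. Speed limits (degrees/s): [136.94, 136.94, 180, 180, 180, 180].

### API

Orientations are given as a 3x3 rotation matrix whose columns are the frame's x, y, z axes.
In Python, from rig import env, optics, spotter gives the robot as it stands.
- The arm moves only by the shell command python3 -m crank 'ROWS' [FORCE]. ROWS is JSON, one flat list of numbers, 5 for each row, row after row: the finger opening in cm, from 0 to 8.54, then the shift along the tool's x, y, z in cm, then the turn about the tool's z in rad. A call has exactly 8 rows; each row shifts and turns the commanded pose from where the row before left it, along the tool's axes as they then stand; what a row does not reach is not made up. A row lasts 1/12 s, in which the tool goes at most 41.7 mm and 7.16 degrees, less where a joint would pass 70% of its speed; a pose out of reach is approached as far as the arm can. A call is refused whole if a number of a shift passes 4.17 or a number of a turn 0.125, either way. A call with a gripper value outside its range is refused whole. The fingers move at their own pace and stop on an object; FORCE is the grip in N (left out, the last holds). Time passes only in rows, so rows that do not move let the fingers close, or fill a call up. It gives the time, the measured TCP pose, the force, the opening and the grip force at its end, in the units of the state.
- env.observe(): the state, without advancing time (a new reading comes with each control period).
- optics.get_image(name): name is "side" or "top"; returns a dict with "color" (384x512x3 uint8, red, green, blue), "intrinsics" (3x3 intrinsics, pixels), "pose" (4x4, takes a point from camera to world coordinates). Camera axes: x right, y up, looking along -z (the intrinsics and any distortion apply to the point x, -y, -z); pixel columns grow to the right and rows downward; lengths in m; the calibration is good to about 2 mm. A picture is of the moment at which its call begins. There is no depth.
- env.close_job(): hands the job in; it is judged then, once.
Trained networks look in a picture, given as the dict that the camera call returned (one of the last four; its "shot" number tells which), for a name from the list of things; names that differ only in an ending like _2 or _b are one class to them, and where a whole thing is asked for, a point or a joint stands for the part that bears it (a point fixed in the world has none). Each returns a list of dicts, best first, with "score" (0 to 1); they miss things now and then, are a little off and sometimes report something else, mostly with a low value. They report only what shows in the picture. A call takes as long as a camera call.
- spotter.look_for(picture, query): "at" ([column, row] as shares, 0 to 1, of the picture: columns of its width, rows of its height, amid what is visible of it).
The state is a dict: "time_s": time; "q": joint angles; "qvel": joint speeds; "joint_efforts": joint torques, N m; "position": TCP position; "tool_rot": TCP orientation; "ft_force": force on the tool from outside, world axes, zero at the start; "wrist_torque": the same for the moment, N m; "grip_width": finger opening in m; "gripper_force": force on a finger pad.
Only numpy, scipy, OpenCV 4.12 (cv2) and the standard library are available. Lean on these libraries where they do the work, as an engineer would, in place of code of your own. Each camera call takes 0.05 s, during which the arm holds its last target. There are 200 camera calls.

## Working session

There is one attempt and no reset: what is moved stays moved. The work goes in short steps, Python scripts to look and compute and a shell command to move; the robot and the scene stay as the last step left them, time stands still between calls to the robot, and variables do not carry over. Pictures are saved under pics/ and viewed, at most 10 in all, crops included, and the job is handed in when it is done.

```bash
mkdir -p pics; cat > h.py <<'E'
import numpy as np, cv2
from rig import env, optics, spotter
def shot(n): return optics.get_image(n)
def ray(p,uv):
    K=np.array(p["intrinsics"]);T=np.array(p["pose"])
    d=np.linalg.inv(K)@[uv[0],uv[1],1]; d=T[:3,:3]@[d[0],-d[1],-d[2]]
    return T[:3,3],d/np.linalg.norm(d)
def proj(p,X):
    K=np.array(p["intrinsics"]);T=np.array(p["pose"])
    c=T[:3,:3].T@(np.array(X)-T[:3,3]); u=K@[c[0],-c[1],-c[2]]; return u[:2]/u[2]
def tri(rs):
    A=sum(np.eye(3)-np.outer(d,d) for o,d in rs);b=sum((np.eye(3)-np.outer(d,d))@o for o,d in rs)
    return np.linalg.solve(A,b)
E
python3 - <<'E'
from h import *
s=env.observe();print({k:np.round(v,3).tolist() for k,v in s.items()})
P={n:shot(n) for n in("side","top")}
for n,p in P.items():
    print(n,[k for k in p],np.round(p["pose"],3).tolist(),np.round(p["intrinsics"],1).tolist())
    cv2.imwrite(f"pics/{n}0.png",p["color"][:,:,::-1])
D={}
for q in("nut_mid","tip_top","reservoir","vial_0","petri_00","marker_red","timer","tube_rack_blue_a","slide_box"):
    for n,p in P.items():
        r=spotter.look_for(p,q)
        for a in r[:2]:
            uv=np.array(a["at"])*[512,384];print(q,n,round(a["score"],2),uv.round(1))
        if r: D[q,n]=np.array(r[0]["at"])*[512,384]
for q in("nut_mid","tip_top"):
    if (q,"side") in D and (q,"top") in D:
        print(q,tri([ray(P[n],D[q,n]) for n in P]))
E
```

```text
{'time_s': 0.0, 'q': [57.391, 21.843, 74.384, 0.001, 83.859, -12.336], 'qvel': [0.065, -0.159, -0.05, 0.014, -0.038, 0.005], 'joint_efforts': [0.0, -44.847, -23.127, -0.0, 0.005, -0.0], 'position': [0.19, 0.516, 0.231], 'tool_rot': [[-0.938, 0.346, -0.001], [0.346, 0.938, -0.001], [0.0, -0.001, -1.0]], 'ft_force': [-0.232, -0.156, 0.188], 'wrist_torque': [0.067, -0.005, -0.001], 'gripper_force': 0.0, 'grip_width': 0.085}
side ['color', 'intrinsics', 'pose', 'shot'] [[-0.999, 0.011, -0.038, 0.459], [-0.036, -0.653, 0.756, 0.759], [-0.016, 0.757, 0.653, 0.923], [0.0, 0.0, 0.0, 1.0]] [[386.4, 0.0, 257.9], [0.0, 386.4, 191.9], [0.0, 0.0, 1.0]]
top ['color', 'intrinsics', 'pose', 'shot'] [[-0.017, 0.983, -0.183, 0.148], [-1.0, -0.018, -0.002, -0.189], [-0.005, 0.183, 0.983, 2.164], [0.0, 0.0, 0.0, 1.0]] [[491.9, 0.0, 251.2], [0.0, 491.9, 198.6], [0.0, 0.0, 1.0]]
tip_top side 0.37 [243.1 233.8]
reservoir side 0.71 [280.4 177.5]
reservoir side 0.63 [245.2 253.1]
reservoir top 0.58 [210.  201.5]
vial_0 side 0.63 [223.3 267. ]
petri_00 side 0.67 [220.2 251.3]
marker_red side 0.49 [262.  251.5]
marker_red top 0.42 [211.3 213.1]
timer side 0.68 [283.2 176. ]
timer top 0.55 [292.4 230.1]
tube_rack_blue_a side 0.81 [275.9 135.1]
tube_rack_blue_a side 0.69 [209.4 338.3]
tube_rack_blue_a top 0.89 [354.  219.7]
slide_box side 0.61 [210.  336.8]
slide_box top 0.62 [151.8 187.1]
```

```bash
python3 - <<'E'
import cv2
a=cv2.imread("pics/side0.png")
cv2.imwrite("pics/a.png",cv2.resize(a,(784,588),interpolation=cv2.INTER_CUBIC))
b=cv2.imread("pics/top0.png")[140:290,110:410] 
cv2.imwrite("pics/b.png",cv2.resize(b,(800,400),interpolation=cv2.INTER_CUBIC))
E
```

```text
(no output)
```

View pics/a.png

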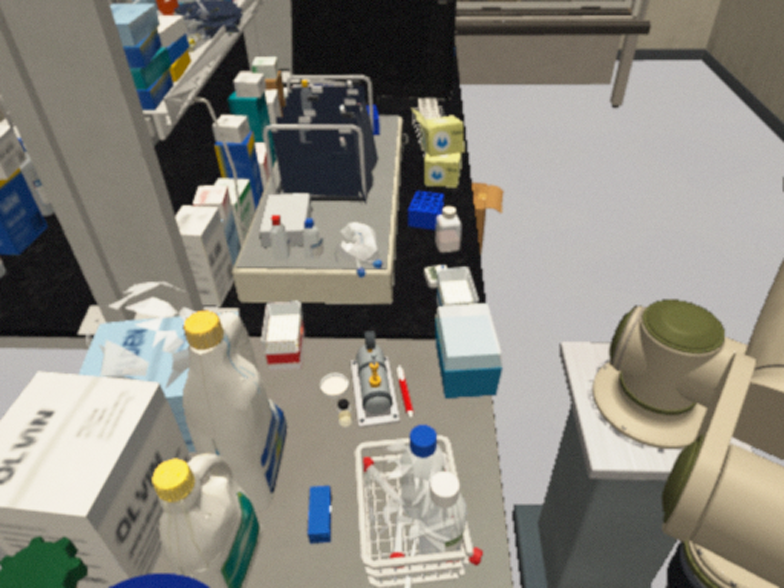

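View pics/b.png

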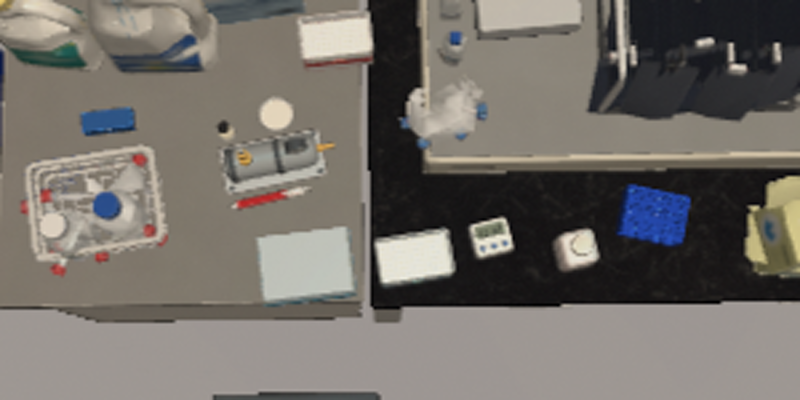

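The side view shows the reservoir with the brass valve near (245,243) in raw pixels. In the top view the valve is near (202,199), with the vial and petri dish beyond it. I'll zoom in for precise pixels.

```bash
python3 - <<'E'
import cv2,numpy as np
a=cv2.imread("pics/side0.png")[210:285,205:280]
b=cv2.imread("pics/top0.png")[175:225,180:240]
f=lambda i,w,h:cv2.resize(i,(w,h),interpolation=cv2.INTER_NEAREST)
c=np.zeros((600,800,3),np.uint8);c[:375,:375]=f(a,375,375);c[:350,380:800]=f(b,420,350)
cv2.imwrite("pics/c.png",c)
E
```

```text
(no output)
```

View pics/c.png

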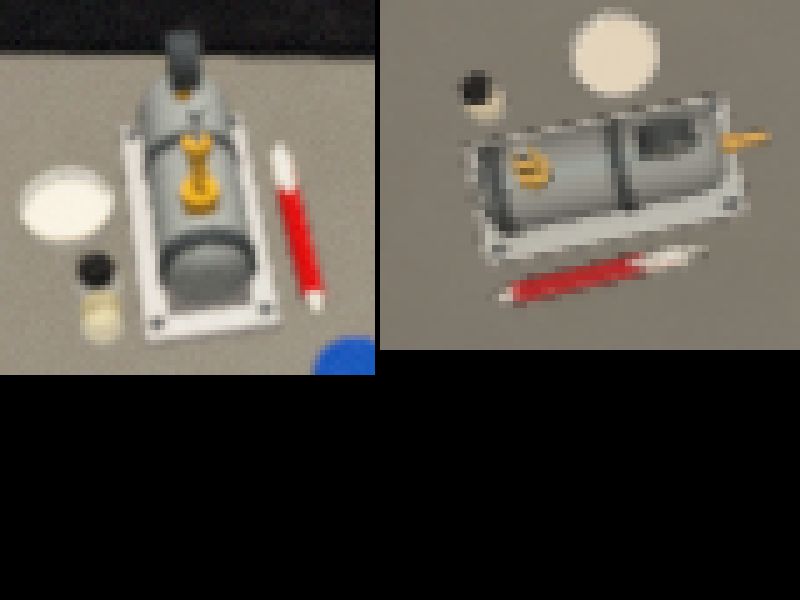

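Side view, raw pixels: tip (244.2,232.6), nut (244.4,239), boss (245,248.4). Top view: boss (202.4,199.6), nut about (200,198).

```bash
python3 - <<'E'
from h import *
S=shot("side");T=shot("top")
def at(p,uv,z):
    o,d=ray(p,uv);return (o+d*(z-o[2])/d[2]).round(4)
for n,uv,z in(("tip",(244.2,232.6),.15),("nut",(244.4,239),.117),("boss",(245,248.4),.082)):print(n,at(S,uv,z))
for n,uv,z in(("nut",(200,198.1),.117),("boss",(202.4,199.6),.082)):print("top",n,at(T,uv,z))
print("tri nut",tri([ray(S,(244.4,239)),ray(T,(200,198.1))]),"boss",tri([ray(S,(245,248.4)),ray(T,(202.4,199.6))]))
x=at(T,(202.4,199.6),.082)
print("gauge",at(S,(205+183/5,210+40/5),.118),at(T,(180+(668-380)/7,175+135/7),.118))
print("vial",at(S,(205+19,210+54),.06), "plate corners",[at(S,(205+u/5,210+v/5),.008) for u,v in((148,338),(280,320),(120,128),(243,115))])
E
```

```text
tip [0.5352 0.0353 0.15  ]
nut [0.5363 0.0288 0.117 ]
boss [0.5357 0.0329 0.082 ]
top nut [0.535  0.0321 0.117 ]
top boss [0.5349 0.0256 0.082 ]
tri nut [0.53524391 0.03174096 0.12002535] boss [0.53635506 0.02634266 0.07434316]
gauge [ 0.5498 -0.0534  0.118 ] [ 0.5497 -0.0576  0.118 ]
vial [0.5934 0.0727 0.06  ] plate corners [array([0.5657, 0.0799, 0.008 ]), array([0.4899, 0.0653, 0.008 ]), array([ 0.5972, -0.0836,  0.008 ]), array([ 0.5187, -0.0966,  0.008 ])]
```

```bash
python3 - <<'E'
from h import *
S=shot("side");T=shot("top")
for n,a,b in(("bluecap",(423,440),(106,205)),("whitecap",(443,487),(53,226)),("tealbox",(465,330),(305,262)),("jugcap",(203,330),(150,-40))):
    r=[ray(S,(a[0]/1.531,a[1]/1.531)),ray(T,(110+b[0]/2.667,140+b[1]/2.667))];print(n,tri(r).round(3))
# rows for translation in tool axes after rotating
s=env.observe();R=np.array(s["tool_rot"]);print((R.T@(np.array([.5355,.031,.26])-s["position"])*100).round(2))
E
```

```text
bluecap [0.449 0.231 0.178]
whitecap [0.419 0.31  0.18 ]
tealbox [ 0.364 -0.07   0.115]
jugcap [0.784 0.142 0.317]
[-49.16 -33.54  -2.87]
```

```bash
python3 -m crank '[8,0,0,-0.75,0, 8,0,0,-0.75,0, 8,0,0,-0.75,0, 8,0,0,-0.75,0, 8,-2,-1.4,0,0, 8,-2,-1.4,0,0, 8,-2,-1.4,0,0, 8,-2,-1.4,0,0]' 30
python3 -m crank '[4.5,-2.2,-1.5,0,0, 4.5,-2.2,-1.5,0,0, 4.5,-2.2,-1.5,0,0, 4.5,-2.2,-1.5,0,0, 4.5,-2.2,-1.5,0,0, 4.5,-2.2,-1.5,0,0, 4.5,-2.2,-1.5,0,0, 4.5,-2.2,-1.5,0,0]'
python3 -m crank '[4.5,-2.2,-1.5,0,0, 4.5,-2.2,-1.5,0,0, 4.5,-2.2,-1.5,0,0, 4.5,-2.2,-1.5,0,0, 4.5,-2.2,-1.5,0,0, 4.5,-2.2,-1.5,0,0, 4.5,-2.2,-1.5,0,0, 4.5,-2.2,-1.5,0,0]'
python3 -m crank '[4.5,0,0,0,0.12, 4.5,0,0,0,0.12, 4.5,0,0,0,0.12, 4.5,0,0,0,0.12, 4.5,0,0,0,0.12, 4.5,0,0,0,0.12, 4.5,0,0,0,0.12, 4.5,0,0,0,0.12]'
```

```text
time_s: 1.87
position: [0.2467, 0.4349, 0.2621]
tool_rot: [[-0.938, 0.346, 0.001], [0.346, 0.938, 0.001], [-0.0, 0.001, -1.0]]
ft_force: [0.4, 0.3, 0.3]
grip_width: 0.0799
gripper_force: 0.0
time_s: 2.53
position: [0.3704, 0.261, 0.2622]
tool_rot: [[-0.938, 0.346, 0.001], [0.346, 0.938, 0.0], [-0.001, 0.001, -1.0]]
ft_force: [0.8, 0.0, -0.1]
grip_width: 0.0453
gripper_force: 0.0
time_s: 3.2
position: [0.494, 0.0873, 0.2622]
tool_rot: [[-0.938, 0.347, 0.001], [0.347, 0.938, -0.0], [-0.001, 0.0, -1.0]]
ft_force: [0.5, 0.9, -0.6]
grip_width: 0.0452
gripper_force: 0.0
time_s: 3.87
position: [0.4933, 0.0886, 0.2621]
tool_rot: [[-0.248, 0.969, 0.001], [0.969, 0.248, -0.0], [-0.0, 0.001, -1.0]]
ft_force: [-0.1, 0.5, -0.1]
grip_width: 0.0452
gripper_force: 0.0
```

```bash
python3 -m crank '[4.5,0,0,0,0.12, 4.5,0,0,0,0.12, 4.5,0,0,0,0.12, 4.5,0,0,0,0.12, 4.5,0,0,0,0.12, 4.5,0,0,0,0.12, 4.5,0,0,0,0.12, 4.5,0,0,0,0.12]' >/dev/null
python3 -m crank '[4.5,0,0,0,0.12, 4.5,0,0,0,0.12, 4.5,0,0,0,0.12, 4.5,0,0,0,0.12, 4.5,0,0,0,0.12, 4.5,0,0,0,0.12, 4.5,0,0,0,0.12, 4.5,0,0,0,0.12]' >/dev/null
python3 -m crank '[4.5,0,0,0,0.12, 4.5,0,0,0,0.12, 4.5,0,0,0,0.12, 4.5,0,0,0,0.12, 4.5,0,0,0,0.12, 4.5,0,0,0,0.12, 4.5,0,0,0,0, 4.5,0,0,0,0]'
python3 - <<'E'
from h import *
s=env.observe();R=np.array(s["tool_rot"]);print(np.round(s["q"],1),(R.T@(np.array([.5355,.031,.2])-s["position"])*100).round(2))
E
```

```text
time_s: 5.87
position: [0.4933, 0.0886, 0.2619]
tool_rot: [[0.69, -0.723, 0.001], [-0.723, -0.69, -0.0], [0.0, -0.0, -1.0]]
ft_force: [-0.9, 0.5, -0.6]
grip_width: 0.0451
gripper_force: 0.0
[ -3.4  15.6  78.5  -0.   85.8 133. ] [7.07 0.93 6.19]
```

```bash
python3 -m crank '[4.5,1.2,0.15,0,0, 4.5,1.2,0.15,0,0, 4.5,1.2,0.15,0,0, 4.5,1.2,0.15,0,0, 4.5,1.2,0.15,0.8,0, 4.5,1.07,0.18,0.9,0, 4.5,0,0,0.9,0, 4.5,0,0,0.9,0]'
python3 -m crank '[4.5,0,0,0.8,0, 4.5,0,0,0.8,0, 4.5,0,0,0.4,0, 4.5,0,0,0,0, 4.5,0,0,0,0, 4.5,0,0,0,0, 4.5,0,0,0,0, 4.5,0,0,0,0]'
python3 - <<'E'
from h import *
s=env.observe();print(np.round(s["q"],1))
S=shot("side");T=shot("top");print(proj(S,s["position"]),proj(T,s["position"]))
c=np.zeros((600,800,3),np.uint8);f=lambda i,k:cv2.resize(i[:,:,::-1],None,fx=k,fy=k,interpolation=cv2.INTER_CUBIC)
c[:600,:400]=f(S["color"][190:265,220:270],8);c[:400,400:]=f(T["color"][175:225,175:225],8);cv2.imwrite("pics/d.png",c)
E
```

```text
time_s: 6.53
position: [0.535, 0.0303, 0.2246]
tool_rot: [[0.687, -0.726, -0.002], [-0.726, -0.687, 0.0], [-0.001, 0.001, -1.0]]
ft_force: [0.0, 0.5, 0.6]
grip_width: 0.0455
gripper_force: 0.0
time_s: 7.2
position: [0.5352, 0.0309, 0.2067]
tool_rot: [[0.688, -0.726, 0.001], [-0.726, -0.688, -0.0], [0.001, -0.0, -1.0]]
ft_force: [0.8, 0.4, 0.5]
grip_width: 0.0452
gripper_force: 0.0
[ -9.4  21.5  79.1  -0.   79.4 127.2]
[243.44736916 216.62198303] [197.92514314 193.96693258]
```

View pics/d.png

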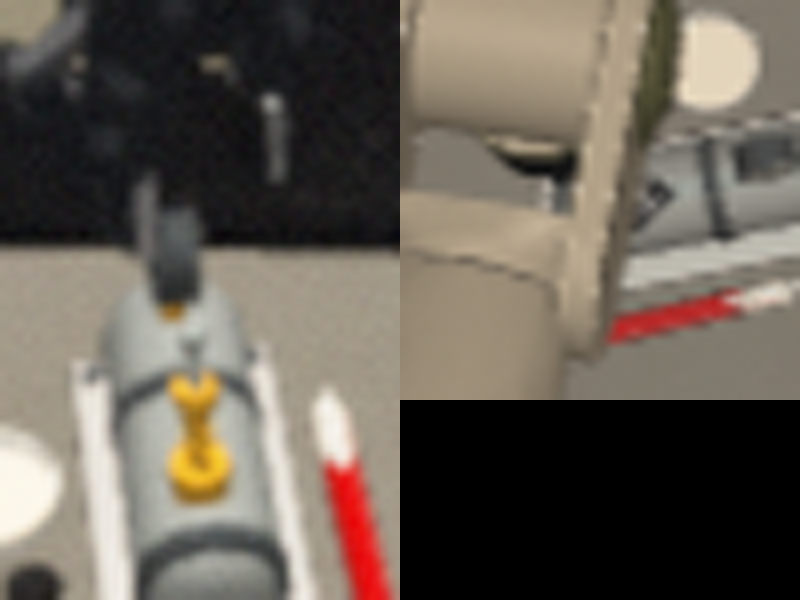

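The tip shows at raw (244.1,232.5), in line with the TCP column. The finger ends aren't clear, so I'll isolate them by differencing against the first image.

```bash
python3 - <<'E'
from h import *
s=env.observe();S=shot("side");o=cv2.imread("pics/side0.png")[:,:,::-1]
d=np.abs(S["color"].astype(int)-o).max(2).astype(np.uint8)
R=np.array(s["tool_rot"]);p=np.array(s["position"])
for k in(-.0226,.0226):print(proj(S,p+R[:,1]*k), "crop", (proj(S,p+R[:,1]*k)-[200,160])*6)
c=np.hstack([S["color"][160:250,200:266,::-1],cv2.cvtColor(np.clip(d.astype(int)*4,0,255).astype(np.uint8),8)[160:250,200:266]])
c=cv2.convertScaleAbs(c,alpha=1.8);cv2.imwrite("pics/e.png",cv2.resize(c,None,fx=6,fy=6,interpolation=cv2.INTER_CUBIC))
E
```

```text
[236.83080688 220.74406657] crop [220.9848413  364.46439941]
[249.96556366 212.66760134] crop [299.79338198 316.00560802]
```

View pics/e.png

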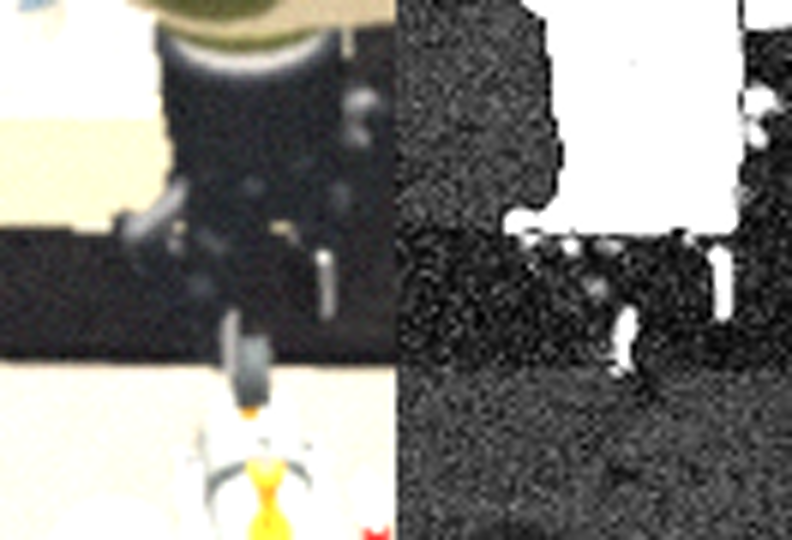

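The bright stripes are the camera-side pad edges, offset exactly as the pad width predicts, so the alignment is good. Next I descend and grip.

```bash
python3 -m crank '[4.5,0,0,0.7,0, 4.5,0,0,0.8,0, 4.5,0,0,0.8,0, 4.5,0,0,0.8,0, 4.5,0,0,0.8,0, 4.5,0,0,0.8,0, 4.5,0,0,0.8,0, 4.5,0,0,0.8,0]' 60
python3 -m crank '[4.5,0,0,0.8,0, 4.5,0,0,0.8,0, 4.5,0,0,0.8,0, 4.5,0,0,0.8,0, 4.5,0,0,0.8,0, 4.5,0,0,0.57,0, 4.5,0,0,0,0, 4.5,0,0,0,0]'
python3 -m crank '[1,0,0,0,0, 1,0,0,0,0, 1,0,0,0,0, 1,0,0,0,0, 1,0,0,0,0, 1,0,0,0,0, 1,0,0,0,0, 1,0,0,0,0]'
```

```text
time_s: 8.02
position: [0.5351, 0.0309, 0.1424]
tool_rot: [[0.688, -0.726, -0.0], [-0.726, -0.688, 0.0], [-0.0, 0.0, -1.0]]
ft_force: [0.4, 0.3, 0.3]
grip_width: 0.0449
gripper_force: 0.0
time_s: 8.68
position: [0.5351, 0.0309, 0.0974]
tool_rot: [[0.688, -0.726, -0.0], [-0.726, -0.688, 0.0], [-0.0, 0.0, -1.0]]
ft_force: [-0.3, 0.1, -0.0]
grip_width: 0.0451
gripper_force: 0.0
time_s: 9.35
position: [0.5364, 0.0317, 0.0984]
tool_rot: [[0.688, -0.726, 0.004], [-0.726, -0.688, 0.001], [0.002, -0.004, -1.0]]
ft_force: [5.1, 5.7, -0.2]
grip_width: 0.0124
gripper_force: 58.4
```

```bash
python3 -m crank '[1,0,-0.05,0,0, 1,0,-0.05,0,0, 1,0,-0.05,0,0, 1,0,-0.05,0,0, 1,0,0,0,0, 1,0,0,0,0, 1,0,0,0,0, 1,0,0,0,0]'
python3 - <<'E'
from h import *
s=env.observe();S=shot("side");T=shot("top");print(proj(S,s["position"]),proj(S,s["position"]+np.array([0,0,.019])),s["wrist_torque"])
c=cv2.convertScaleAbs(S["color"][190:265,215:275,::-1],alpha=1.3);cv2.imwrite("pics/f.png",cv2.resize(c,None,fx=8,fy=8,interpolation=cv2.INTER_CUBIC))
E
```

```text
time_s: 10.02
position: [0.5364, 0.0318, 0.0981]
tool_rot: [[0.688, -0.726, 0.0], [-0.726, -0.688, -0.001], [0.001, 0.001, -1.0]]
ft_force: [-1.3, -0.6, 7.2]
grip_width: 0.0123
gripper_force: 59.0
[244.55560037 244.32763704] [244.29315912 239.78350741] [-0.18323862  0.22800587  0.03325193]
```

View pics/f.png

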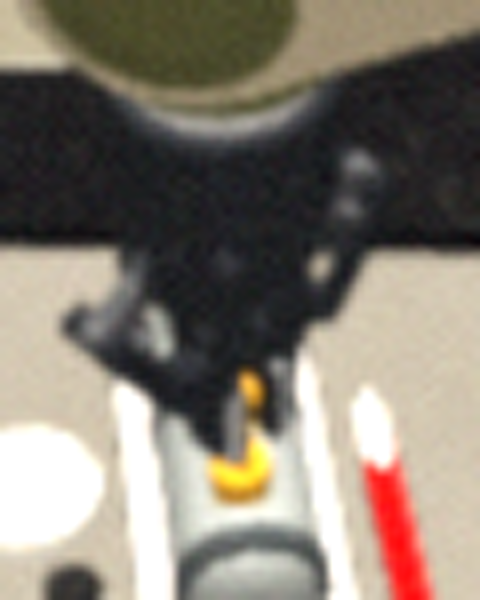

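The side view shows the brass nut between the pads at about raw (246,239), and the lateral force is gone. Start unscrewing, climbing in step with the nut.

```bash
python3 -m crank '[1,0,0,-0.03,0, 1,0,0,-0.03,0, 1,0,0,-0.022,-0.1, 1,0,0,-0.022,-0.1, 1,0,0,-0.022,-0.1, 1,0,0,-0.022,-0.1, 1,0,0,-0.022,-0.1, 1,0,0,-0.022,-0.1]'
python3 -c "
from h import *
s=env.observe();print(s['wrist_torque'],s['q'])"
python3 -m crank '[1,0,0,-0.022,-0.1, 1,0,0,-0.022,-0.1, 1,0,0,-0.022,-0.1, 1,0,0,-0.022,-0.1, 1,0,0,-0.022,-0.1, 1,0,0,-0.022,-0.1, 1,0,0,-0.022,-0.1, 1,0,0,-0.022,-0.1]'
python3 -c "
from h import *
s=env.observe();print(s['wrist_torque'],s['q'])"
```

```text
time_s: 10.78
position: [0.5355, 0.0303, 0.0993]
tool_rot: [[0.979, -0.206, -0.003], [-0.206, -0.979, -0.004], [-0.002, 0.004, -1.0]]
ft_force: [-7.0, -12.7, 3.3]
grip_width: 0.0122
gripper_force: 58.9
[-2.13630948  0.89226736 -0.16122124] [-9.30296394 28.2447477  87.77714938 -0.25695771 64.12071904 92.70486358]
time_s: 11.45
position: [0.536, 0.028, 0.1012]
tool_rot: [[0.83, 0.558, -0.002], [0.558, -0.83, -0.008], [-0.006, 0.005, -1.0]]
ft_force: [-4.4, -26.1, 1.6]
grip_width: 0.0122
gripper_force: 59.0
[-4.01578887  0.78665965 -0.11069309] [-9.43156331 28.12272239 87.61617545 -0.51139959 64.32030994 46.87026683]
```

The forces and positions fit a nut axis at (0.5385, 0.0297), 3 mm from where I hold it along tool x. I'll re-grip centred.

```bash
python3 -m crank '[3,0,0,0,0, 3,0,0,0,0, 3,0,0,0,0, 3,0,0,0,0, 3,0.005,0.1,0,0, 3,0.005,0.1,0,0, 3,0,0.12,0,0, 3,0,0,0,0]'
python3 -c "
from h import *
s=env.observe();print((np.array(s['tool_rot']).T@(np.array([.5385,.0297,.1012])-s['position'])*100).round(2))"
python3 -m crank '[1,0,0,0,0, 1,0,0,0,0, 1,0,0,0,0, 1,0,0,0,0, 1,0,0,0,0, 1,0,0,0,0, 1,0,0,0,0, 1,0,0,0,0]'
```

```text
time_s: 12.12
position: [0.5386, 0.0296, 0.1013]
tool_rot: [[0.832, 0.554, 0.0], [0.554, -0.832, -0.0], [0.0, 0.0, -1.0]]
ft_force: [0.5, -1.1, 0.2]
grip_width: 0.0299
gripper_force: 0.0
[-0.   -0.02  0.01]
time_s: 12.78
position: [0.5386, 0.0294, 0.1014]
tool_rot: [[0.832, 0.555, 0.001], [0.555, -0.832, -0.0], [0.0, 0.001, -1.0]]
ft_force: [1.0, -4.2, 2.1]
grip_width: 0.0122
gripper_force: 58.5
```

```bash
python3 -m crank '[1,0,0,-0.022,-0.1, 1,0,0,-0.022,-0.1, 1,0,0,-0.022,-0.1, 1,0,0,-0.022,-0.1, 1,0,0,-0.022,-0.1, 1,0,0,-0.022,-0.1, 1,0,0,-0.022,-0.1, 1,0,0,-0.022,-0.1]'
python3 -m crank '[1,0,0,-0.022,-0.1, 1,0,0,-0.022,-0.1, 1,0,0,-0.022,-0.1, 1,0,0,-0.022,-0.1, 1,0,0,-0.022,-0.1, 1,0,0,-0.022,-0.1, 1,0,0,-0.022,-0.1, 1,0,0,-0.022,-0.1]'
python3 -c "
from h import *
s=env.observe();print(s['wrist_torque'],s['q'])
S=shot('side');c=cv2.convertScaleAbs(S['color'][190:265,215:275,::-1],alpha=1.3);cv2.imwrite('pics/g.png',cv2.resize(c,None,fx=8,fy=8,interpolation=cv2.INTER_CUBIC))"
```

```text
time_s: 13.45
position: [0.5387, 0.0294, 0.1032]
tool_rot: [[0.177, 0.984, 0.001], [0.984, -0.177, -0.0], [-0.0, 0.001, -1.0]]
ft_force: [1.7, -4.3, 2.3]
grip_width: 0.0128
gripper_force: 58.5
time_s: 14.12
position: [0.5388, 0.0294, 0.105]
tool_rot: [[-0.582, 0.813, 0.001], [0.813, 0.582, -0.0], [-0.001, 0.001, -1.0]]
ft_force: [2.1, -3.5, 1.8]
grip_width: 0.0119
gripper_force: 58.5
[-0.58075547 -0.24646423 -0.07827172] [-9.44899655e+00  2.80035005e+01  8.70390188e+01 -1.53104552e-02
  6.48995422e+01 -4.50610938e+01]
```

View pics/g.png

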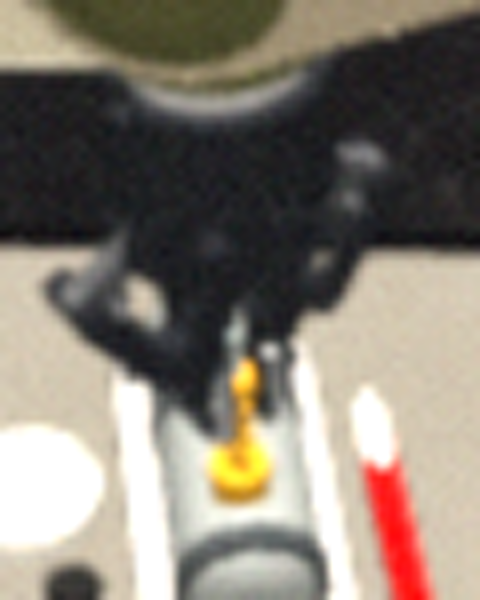

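The nut has visibly risen to crop (243,378) with the stem exposed below it, and the turning torque is about 0.08 N m. Continue to about 4.8 rad, then release.

```bash
python3 -m crank '[1,0,0,-0.022,-0.1, 1,0,0,-0.022,-0.1, 1,0,0,-0.022,-0.1, 1,0,0,-0.022,-0.1, 1,0,0,-0.022,-0.1, 1,0,0,-0.022,-0.1, 1,0,0,-0.022,-0.1, 1,0,0,-0.022,-0.1]'
python3 -m crank '[1,0,0,-0.022,-0.1, 1,0,0,-0.022,-0.1, 1,0,0,-0.022,-0.1, 1,0,0,-0.022,-0.1, 1,0,0,-0.022,-0.1, 1,0,0,-0.022,-0.1, 1,0,0,-0.022,-0.1, 1,0,0,-0.022,-0.1]'
python3 -m crank '[1,0,0,-0.022,-0.1, 1,0,0,-0.022,-0.1, 1,0,0,0,0, 1,0,0,0,0, 1,0,0,0,0, 1,0,0,0,0, 1,0,0,0,0, 1,0,0,0,0]'
python3 -c "
from h import *
s=env.observe();print(s['wrist_torque'],s['q'])"
python3 -m crank '[3,0,0,0,0, 3,0,0,0,0, 3,0,0,0,0, 3,0,0,0,0, 3,0,0,0,0, 3,0,0,0,0, 3,0,0,0,0, 3,0,0,0,0]'
```

```text
time_s: 14.83
position: [0.5389, 0.0294, 0.1068]
tool_rot: [[-0.989, 0.151, 0.001], [0.151, 0.989, -0.0], [-0.001, -0.0, -1.0]]
ft_force: [3.3, -4.1, 2.7]
grip_width: 0.0122
gripper_force: 58.5
time_s: 15.5
position: [0.5388, 0.0295, 0.1086]
tool_rot: [[-0.797, -0.604, 0.001], [-0.604, 0.797, -0.0], [-0.001, -0.001, -1.0]]
ft_force: [1.9, -3.2, 1.6]
grip_width: 0.0124
gripper_force: 58.6
time_s: 16.17
position: [0.5388, 0.0296, 0.1089]
tool_rot: [[-0.664, -0.748, 0.001], [-0.748, 0.664, -0.0], [-0.001, -0.001, -1.0]]
ft_force: [4.5, -3.9, 2.0]
grip_width: 0.0123
gripper_force: 58.6
[-0.54879962 -0.59479376 -0.10054116] [-9.43730480e+00  2.77177273e+01  8.67659864e+01  1.23949214e-03
  6.54639880e+01 -1.47852417e+02]
time_s: 16.83
position: [0.5383, 0.0297, 0.1087]
tool_rot: [[-0.663, -0.749, -0.0], [-0.749, 0.663, 0.0], [0.0, 0.0, -1.0]]
ft_force: [-0.8, 0.1, 0.5]
grip_width: 0.0299
gripper_force: 0.0
```

```bash
python3 -m crank '[3,0,0,-0.75,0, 3,0,0,-0.75,0, 3,0,0,-0.75,0, 3,0,0,-0.75,0, 3,0,0,-0.75,0, 3,0,0,-0.75,0, 3,0,0,-0.75,0, 3,0,0,-0.75,0]'
python3 -m crank '[0,0,0,0,0, 0,0,0,0,0, 0,0,0,0,0, 0,0,0,0,0, 0,0,0,0,0, 0,0,0,0,0, 0,0,0,0,0, 0,0,0,0,0]' 40
python3 - <<'E'
from h import *
s=env.observe();S=shot("side");p=s["position"];print(p,(np.array(s['tool_rot']).T@(np.array([.5385,.0297,.155])-p)*100).round(3),(proj(S,p)-[215,190])*8,(proj(S,[.5385,.0297,.15])-[215,190])*8,(proj(S,[.5385,.0297,.1277])-[215,190])*8)
c=cv2.convertScaleAbs(S["color"][190:265,215:275,::-1],alpha=1.3);cv2.imwrite("pics/i.png",cv2.resize(c,None,fx=8,fy=8,interpolation=cv2.INTER_CUBIC))
E
```

```text
time_s: 17.5
position: [0.5384, 0.0296, 0.1697]
tool_rot: [[-0.663, -0.749, 0.0], [-0.749, 0.663, -0.0], [-0.0, -0.0, -1.0]]
ft_force: [-0.4, -0.8, -0.5]
grip_width: 0.0298
gripper_force: 0.0
time_s: 18.17
position: [0.5384, 0.0296, 0.1687]
tool_rot: [[-0.663, -0.749, -0.0], [-0.749, 0.663, 0.0], [0.0, 0.0, -1.0]]
ft_force: [0.3, -0.7, -0.4]
grip_width: -0.0001
gripper_force: 0.0
[0.53842406 0.02963468 0.16866136] [-0.01  -0.002  1.366] [222.99102178 290.51348739] [225.01296072 328.6772197 ] [227.6441468  372.98834046]
```

View pics/i.png

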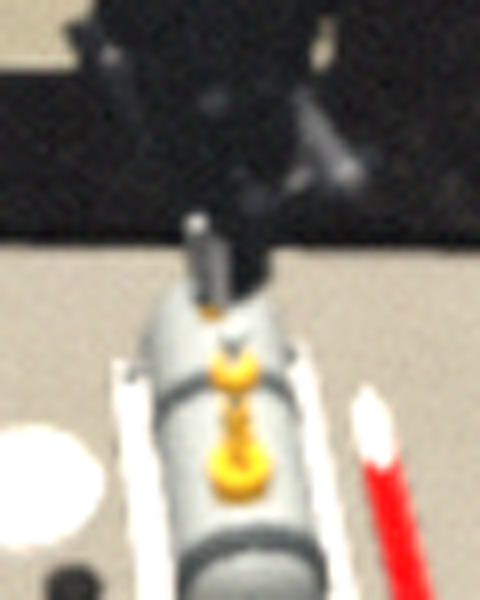

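The nut has risen to crop (235,370), just below the tip at (235,335). The shut fingertips are directly above. Approach next.

```bash
python3 -m crank '[0,0,0,0.3,0, 0,0,0,0.3,0, 0,0,0,0.3,0, 0,0,0,0.3,0, 0,0,0,0.2,0, 0,0,0,0.15,0, 0,0,0,0.05,0, 0,0,0,0,0]'|egrep 'pos|ft'
python3 -m crank '[0,0,0,0.02,0, 0,0,0,0.02,0, 0,0,0,0.01,0, 0,0,0,0.01,0, 0,0,0,0,0, 0,0,0,0,0, 0,0,0,0,0, 0,0,0,0,0]'|egrep 'pos|ft'
python3 -m crank '[0,0,0,0.02,0, 0,0,0,0.02,0, 0,0,0,0.01,0, 0,0,0,0.01,0, 0,0,0,0,0, 0,0,0,0,0, 0,0,0,0,0, 0,0,0,0,0]'|egrep 'pos|ft'
python3 -m crank '[0,0,0,0.02,0, 0,0,0,0.02,0, 0,0,0,0.01,0, 0,0,0,0.01,0, 0,0,0,0,0, 0,0,0,0,0, 0,0,0,0,0, 0,0,0,0,0]'|egrep 'pos|ft'
python3 -m crank '[0,0,0,0.02,0, 0,0,0,0.02,0, 0,0,0,0.01,0, 0,0,0,0.01,0, 0,0,0,0,0, 0,0,0,0,0, 0,0,0,0,0, 0,0,0,0,0]'|egrep 'pos|ft'
```

```text
position: [0.5384, 0.0296, 0.1527]
ft_force: [0.3, -0.7, 0.1]
position: [0.5384, 0.0296, 0.1522]
ft_force: [0.0, 0.6, -0.6]
position: [0.5384, 0.0296, 0.1516]
ft_force: [-0.6, 0.6, 0.5]
position: [0.5384, 0.0296, 0.151]
ft_force: [0.1, -0.4, -0.7]
position: [0.5384, 0.0296, 0.1504]
ft_force: [0.2, 0.1, -0.3]
```

```bash
cat > chk.py <<'E'
from h import *
s=env.observe();print(np.round(s["position"][2],5),np.round(s["ft_force"],1),s["time_s"]);raise SystemExit(s["ft_force"][2]>6)
E
python3 -m crank '[0,0,0,0.02,0, 0,0,0,0.02,0, 0,0,0,0.02,0, 0,0,0,0.02,0, 0,0,0,0.02,0, 0,0,0,0,0, 0,0,0,0,0, 0,0,0,0,0]'>/dev/null; python3 chk.py || exit
python3 -m crank '[0,0,0,0.01,0, 0,0,0,0.01,0, 0,0,0,0.01,0, 0,0,0,0.01,0, 0,0,0,0,0, 0,0,0,0,0, 0,0,0,0,0, 0,0,0,0,0]'>/dev/null; python3 chk.py || exit
python3 -m crank '[0,0,0,0.01,0, 0,0,0,0.01,0, 0,0,0,0.01,0, 0,0,0,0,0, 0,0,0,0,0, 0,0,0,0,0, 0,0,0,0,0, 0,0,0,0,0]'>/dev/null; python3 chk.py || exit
python3 -m crank '[0,0,0,0.01,0, 0,0,0,0.01,0, 0,0,0,0.01,0, 0,0,0,0,0, 0,0,0,0,0, 0,0,0,0,0, 0,0,0,0,0, 0,0,0,0,0]'>/dev/null; python3 chk.py || exit
python3 -m crank '[0,0,0,0.01,0, 0,0,0,0.01,0, 0,0,0,0.01,0, 0,0,0,0,0, 0,0,0,0,0, 0,0,0,0,0, 0,0,0,0,0, 0,0,0,0,0]'>/dev/null; python3 chk.py || exit
python3 -m crank '[0,0,0,0.01,0, 0,0,0,0.01,0, 0,0,0,0.01,0, 0,0,0,0,0, 0,0,0,0,0, 0,0,0,0,0, 0,0,0,0,0, 0,0,0,0,0]'>/dev/null; python3 chk.py || exit
```

```text
0.14946 [-0.1  0.2  2.9] 22.2167False
```

```bash
sed -i 's/SystemExit(\(.*\))$/SystemExit(int(\1))/' chk.py
python3 -m crank '[0,0,0,0.01,0, 0,0,0,0.01,0, 0,0,0,0.01,0, 0,0,0,0.01,0, 0,0,0,0,0, 0,0,0,0,0, 0,0,0,0,0, 0,0,0,0,0]'>/dev/null; python3 chk.py || exit
python3 -m crank '[0,0,0,0.01,0, 0,0,0,0.01,0, 0,0,0,0.01,0, 0,0,0,0.005,0, 0,0,0,0,0, 0,0,0,0,0, 0,0,0,0,0, 0,0,0,0,0]'>/dev/null; python3 chk.py || exit
python3 -m crank '[0,0,0,0.01,0, 0,0,0,0.01,0, 0,0,0,0.01,0, 0,0,0,0.005,0, 0,0,0,0,0, 0,0,0,0,0, 0,0,0,0,0, 0,0,0,0,0]'>/dev/null; python3 chk.py || exit
python3 -m crank '[0,0,0,0.01,0, 0,0,0,0.01,0, 0,0,0,0.01,0, 0,0,0,0.005,0, 0,0,0,0,0, 0,0,0,0,0, 0,0,0,0,0, 0,0,0,0,0]'>/dev/null; python3 chk.py || exit
python3 -m crank '[0,0,0,0.01,0, 0,0,0,0.01,0, 0,0,0,0.01,0, 0,0,0,0.005,0, 0,0,0,0,0, 0,0,0,0,0, 0,0,0,0,0, 0,0,0,0,0]'>/dev/null; python3 chk.py || exit
python3 -m crank '[0,0,0,0.01,0, 0,0,0,0.01,0, 0,0,0,0.01,0, 0,0,0,0.005,0, 0,0,0,0,0, 0,0,0,0,0, 0,0,0,0,0, 0,0,0,0,0]'>/dev/null; python3 chk.py || exit
python3 -m crank '[0,0,0,0.01,0, 0,0,0,0.01,0, 0,0,0,0.01,0, 0,0,0,0.005,0, 0,0,0,0,0, 0,0,0,0,0, 0,0,0,0,0, 0,0,0,0,0]'>/dev/null; python3 chk.py || exit
python3 -m crank '[0,0,0,0.01,0, 0,0,0,0.01,0, 0,0,0,0.01,0, 0,0,0,0.005,0, 0,0,0,0,0, 0,0,0,0,0, 0,0,0,0,0, 0,0,0,0,0]'>/dev/null; python3 chk.py || exit
```

```text
0.14896 [-1.   0.7  2.4] 22.8833
0.14865 [-0.4 -0.3  3.5] 23.55
0.14827 [ 0.1 -0.2  2.7] 24.2167
0.14793 [-0.3 -0.3  2.5] 24.8833
0.14762 [0.4 0.4 3.3] 25.55
0.14744 [-0.5 -0.6  6.3] 26.2167
```

```bash
python3 -m crank '[0,0,0,0.01,0, 0,0,0,0.01,0, 0,0,0,0,0, 0,0,0,0,0, 0,0,0,0,0, 0,0,0,0,0, 0,0,0,0,0, 0,0,0,0,0]'>/dev/null; python3 chk.py
```

```text
0.14735 [-1.9 -0.3  6.4] 26.8833
```

```bash
python3 -m crank '[0,0,0,0.01,0, 0,0,0,0.01,0, 0,0,0,0,0, 0,0,0,0,0, 0,0,0,0,0, 0,0,0,0,0, 0,0,0,0,0, 0,0,0,0,0]'>/dev/null; python3 chk.py
python3 -m crank '[0,0,0,0.01,0, 0,0,0,0.01,0, 0,0,0,0,0, 0,0,0,0,0, 0,0,0,0,0, 0,0,0,0,0, 0,0,0,0,0, 0,0,0,0,0]'>/dev/null; python3 chk.py
```

```text
0.14728 [-0.7  0.6  7.7] 27.55
0.14722 [-2.1  0.6  9.2] 28.2167
```

```bash
python3 -m crank '[0,0,0,0.01,0, 0,0,0,0.01,0, 0,0,0,0.01,0, 0,0,0,0.01,0, 0,0,0,0,0, 0,0,0,0,0, 0,0,0,0,0, 0,0,0,0,0]'>/dev/null; python3 chk.py
python3 -m crank '[0,0,0,0.01,0, 0,0,0,0.01,0, 0,0,0,0,0, 0,0,0,0,0, 0,0,0,0,0, 0,0,0,0,0, 0,0,0,0,0, 0,0,0,0,0]'>/dev/null; python3 chk.py
```

```text
0.14706 [-2.9  0.6 11.3] 28.8833
0.14697 [-2.7  0.4 10.4] 29.55
```

```bash
cat > avg.py <<'E'
from h import *
f=[]
for _ in range(4): shot("top"); f.append(env.observe()["ft_force"])
print(np.mean(f,0).round(2),np.std(f,0).round(2))
E
python3 -m crank '[0,0,0,0.01,0, 0,0,0,0.01,0, 0,0,0,0,0, 0,0,0,0,0, 0,0,0,0,0, 0,0,0,0,0, 0,0,0,0,0, 0,0,0,0,0]'>/dev/null; python3 chk.py; python3 avg.py
```

```text
0.14689 [-3.6 -0.3 12.4] 30.2167
[-3.04  0.29 12.44] [0.34 0.26 0.35]
```

```bash
python3 -m crank '[0,0,0,0.01,0, 0,0,0,0.005,0, 0,0,0,0,0, 0,0,0,0,0, 0,0,0,0,0, 0,0,0,0,0, 0,0,0,0,0, 0,0,0,0,0]'>/dev/null; python3 avg.py
python3 -m crank '[0,0,0,0,0, 0,0,0,0,0, 0,0,0,0,0, 0,0,0,0,0, 0,0,0,0,0, 0,0,0,0,0, 0,0,0,0,0, 0,0,0,0,0]'>/dev/null; python3 avg.py
python3 -m crank '[0,0,0,0,0, 0,0,0,0,0, 0,0,0,0,0, 0,0,0,0,0, 0,0,0,0,0, 0,0,0,0,0, 0,0,0,0,0, 0,0,0,0,0]'>/dev/null; python3 avg.py
```

```text
[-3.31  0.4  13.08] [0.22 0.17 0.23]
[-3.97  0.31 13.28] [0.24 0.52 0.35]
[-3.25  0.14 12.88] [0.24 0.68 0.4 ]
```

```bash
python3 -m crank '[0,0,0,-0.05,0, 0,0,0,-0.05,0, 0,0,0,-0.1,0, 0,0,0,-0.2,0, 0,0,0,-0.3,0, 0,0,0,-0.6,0, 0,0,0,-0.8,0, 0,0,0,-0.8,0]'
python3 -m crank '[0,0,0,-0.8,0, 0,0,0,-0.8,0, 0,0,0,-0.8,0, 0,0,0,-0.8,0, 0,0,0,0,0, 0,0,0,0,0, 0,0,0,0,0, 0,0,0,0,0]'
python3 - <<'E'
from h import *
S=shot("side")
c=cv2.convertScaleAbs(S["color"][190:290,205:280,::-1],alpha=1.3);cv2.imwrite("pics/j.png",cv2.resize(c,None,fx=6,fy=6,interpolation=cv2.INTER_CUBIC))
E
```

```text
time_s: 33.68
position: [0.5383, 0.0297, 0.1753]
tool_rot: [[-0.663, -0.749, -0.0], [-0.749, 0.663, 0.0], [0.0, 0.0, -1.0]]
ft_force: [-0.5, 0.0, -0.6]
grip_width: 0.0001
gripper_force: 0.0
time_s: 34.35
position: [0.5382, 0.0297, 0.2062]
tool_rot: [[-0.663, -0.749, -0.001], [-0.749, 0.663, 0.0], [0.001, 0.001, -1.0]]
ft_force: [0.1, 0.6, -0.2]
grip_width: 0.0002
gripper_force: 0.0
```

View pics/j.png

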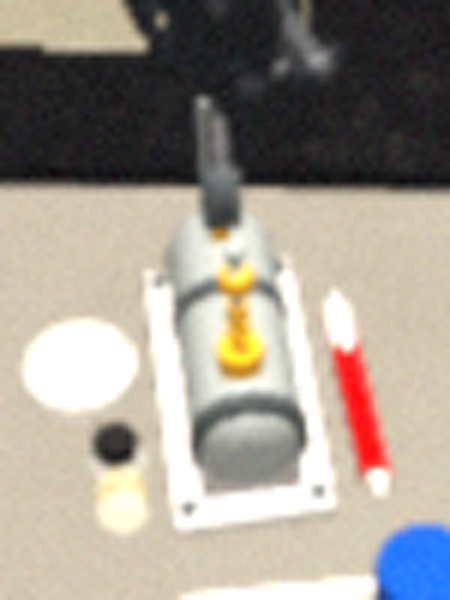

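The picture shows the tip sprung back up at crop (235,255), the nut still raised at (236,277), and the vial, petri dish and marker undisturbed. Handing in.

```bash
python3 -c "
from h import *
print(env.close_job())"
```

```text
the job is handed in; nothing more can be done
None
```

The job is handed in, though no verdict came back: I unscrewed the nut about 4.8 rad and left it loosened, held the tip on its seat at about 13 N for over two seconds, and let it spring back up; the vial, petri dish and marker are undisturbed in the last picture.

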